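# Put the whetstone back in its case and close it

## Robot

A 6-joint arm with a two-finger parallel gripper is mounted at the origin on the work surface; the furniture and walls round the work are solid. World frame = base frame: x ahead of the robot, y to its left, z up, the work surface at z = 0. Lengths are in m, angles in rad, forces in N, time in s.
With the tool pointing down it reaches from about 0.375 to 0.975 m from the base axis. Payload 3.8 kg.
Tool frame: the origin (TCP) lies between the finger pads; the fingertips stand 11 mm ahead of it and the grasp point (between the pads) lies 8 mm behind it; z points along the fingers, y is the line along which they close (so a half turn about z gives the same grasp; the last joint's range is limited). The gripper opens to 85 mm and grips with 20 to 120 N. Pads are 22 mm wide; open, the fingers measure 114 mm over their backs; the gripper's body (76 mm by 85 mm) begins 54 mm behind the grasp point. The pads swing forward as they close: fully open they stand 13 mm farther back than shut.
Start: joints at [1.142, 0.264, 1.604, -0, 1.274, -0.037], TCP at [0.258, 0.624, 0.242] pointing down, gripper open.
Joint ranges: [-2.63, 2.63], [-0.94, 2.18], [0.31, 2.57], [-1.31, 4.45], [0, 2.66], [-2.55, 2.55]. Speed limits (rad/s): [2.57, 2.57, 3.14, 3.14, 3.14, 3.14].

## Interface

Orientations are given as a unit quaternion [x, y, z, w].
In Python, from workcell import env gives the robot as it stands.
- The arm moves only by the tool advance, called after "Request:" by a JSON object that holds its "op" and its "data". Schema: {"type":"object","properties":{"ticks":{"type":"array","items":{"type":"array","prefixItems":[{"type":"array","items":{"type":"number"},"minItems":3,"maxItems":3},{"type":"array","items":{"type":"number"},"minItems":3,"maxItems":3},{"type":"number"}],"minItems":3,"maxItems":3},"minItems":1,"maxItems":20},"grip_n":{"type":"number"},"only":{"type":"string"},"quiet":{"type":"boolean"},"lines":{"type":"string"}},"required":["ticks"],"additionalProperties":false}. ticks is a list of rows, 1 to 20 of them, each written [[rx, ry, rz], [dx, dy, dz], opening]: a rotation vector rx, ry, rz in rad, then dx, dy, dz in m, then the opening from 0.0 (shut) to 1.0 (fully open); each row shifts and turns the commanded pose from where the row before left it, along the tool's axes as they then stand; what a row does not reach is not made up. A row lasts 1/12 s, in which the tool goes at most 0.0417 m and 0.125 rad, less where a joint would pass 70% of its speed; a pose out of reach is approached as far as the arm can. The fingers move at their own pace and stop on an object; grip_n is the grip in N (left out, the last holds). Time passes only in rows, so rows that do not move let the fingers close. The tool returns the time, the measured TCP pose, the force, the opening and the grip force at its end. only (a regular expression) keeps the lines of the reply that match it, lines (a string "A,B") keeps lines A to B, and quiet returns only ok. Input that does not fit is refused with a message, and nothing moves.
- env.observe(): the state, without advancing time (a new reading comes with each control period).
- env.capture(name): name is "side" or "top"; returns the picture (400x640x3 uint8, blue, green, red); there is no depth.
- env.get_calibration(name): a dict with "fx", "fy", "cx", "cy" (pixels), "R" (3x3) and "t" (3): a world point X has camera coordinates R X + t. Camera axes: x right, y down, z forward; pixel columns grow to the right and rows downward; lengths in m; the calibration is good to about 2 mm. A picture is of the moment at which its call begins. get_calibration takes no time and is no camera call.
- env.hand_in(): hands the job in; it is judged then, once.
The state is a dict: "clock": time; "joint_pos": joint angles; "dq": joint speeds; "joint_torque": joint torques, N m; "position": TCP position; "eef_rot": TCP orientation; "force": force on the tool from outside, world axes, zero at the start; "wrist_torque": the same for the moment, N m; "gripper_width": opening from 0.0 (shut) to 1.0 (fully open); "grip_force": force on a finger pad.
Only numpy, scipy, OpenCV 4.12 (cv2) and the standard library are available. Lean on these libraries where they do the work, as an engineer would, in place of code of your own. Each camera call takes 0.05 s, during which the arm holds its last target. There are 200 camera calls.

## Task

Lay the whetstone in its seat in the open wooden case that is screwed to the bench, then close the case with the long lid so that it sits down fully on the board all round. The shorter lid belongs to something else: leave it where it is.

Things in the scene. Friction and masses are not known exactly. Their poses are not given: they have to be found in the camera images.
- whetstone: Grey rectangular whetstone, 45 (its x) x 140 (its y) x 22 mm (z), 0.33 kg, lying flat and loose on the bench. Origin: centre of its underside; z up, y along its length. Either way round is the same.
- case: Open wooden case, fixed to the bench: a board 117 (x) x 204 (y) x 8 mm with a rectangular curb on it, 7 mm high, 71 x 164 mm outside, 61 x 154 mm inside. The stone's seat is inside the curb, its floor the board's top, 8 mm above the bench. The long lid goes round the curb and rests on the board's top. Origin: centre of the board's underside; z up, y lengthwise. Either way round is the same.
- long_lid: The case's loose wooden lid, the longer of two: hollow below, 101 (x) x 192 (y) mm outside, 91 x 182 and 27 mm deep inside, 35 mm high, with a solid dark grip bar on top, 24 (x) x 80 (y) x 26 mm high (its top 61 mm above the lower edge). 0.3 kg, right way up on the bench. Origin: centre of the lower edge plane; z up, y lengthwise. Either way round is the same.
- short_lid: The other wooden lid, same make, width, height and grip bar (24 x 80 mm) but only 130 mm long (y); too short for the case. To be left alone. Origin and axes as for the long lid.

How it is judged:
On the way, in this order (a step that is already met when the one before it is completed fails the run):
1. the whetstone lies flat in its seat inside the curb, let go, the case still open (x of whetstone in the frame of case between -0.013 and 0.013 m and y of whetstone in the frame of case between -0.013 and 0.013 m and z of whetstone in the frame of case between 0.004 and 0.012 m and angle between the z axis of whetstone and the z axis of case, either way round below 0.1 rad and angle between the y axis of whetstone and the y axis of case, either way round below 0.25 rad and contact force between whetstone and the fingers below 0.3 N and horizontal distance between long_lid and case above 0.1 m), for 0.2 s.
2. the long lid is down on the board, over the stone (x of whetstone in the frame of case between -0.013 and 0.013 m and y of whetstone in the frame of case between -0.013 and 0.013 m and z of whetstone in the frame of case between 0.004 and 0.012 m and angle between the z axis of whetstone and the z axis of case, either way round below 0.1 rad and angle between the y axis of whetstone and the y axis of case, either way round below 0.25 rad and x of long_lid in the frame of case between -0.015 and 0.015 m and y of long_lid in the frame of case between -0.015 and 0.015 m and z of long_lid in the frame of case between 0.004 and 0.012 m and angle between the z axis of long_lid and the z axis of case, either way round below 0.06 rad and angle between the y axis of long_lid and the y axis of case, either way round below 0.2 rad), for 0.2 s.
At the end, for the whole second after the job is handed in: The whetstone lies flat in its seat (centre within 13 mm along each axis, 0.25 rad) under the long lid, which is down on the board round the curb (within 4 mm in height, 0.06 rad level, 15 mm along each axis, 0.2 rad); both at rest; short lid moved under 30 mm (all of step 2 and linear speed of each of whetstone, long_lid below 0.02 m/s); the robot touches nothing.
It fails at once if the short lid is moved more than 30 mm (distance of short_lid from where it was at the start of the episode above 0.03 m).
It also fails if it takes over 45 s, if anything falls off the work surface, if the arm or the gripper's body presses on something with over 40 N, if the wrist force passes 120 N, or if a joint passes its speed limit or range.

## Working session

There is one attempt and no reset: what is moved stays moved. The work goes in short steps, Python scripts to look and compute and a tool call to move; the robot and the scene stay as the last step left them, time stands still between calls to the robot, and variables do not carry over. Pictures are saved under pics/ and viewed, at most 10 in all, crops included, and the job is handed in when it is done.

```bash
ls; mkdir -p pics
```

Run:
```python
from workcell import env
import cv2
for n in("top","side"):
    cv2.imwrite(f"pics/{n}0.png",env.capture(n)); print(n,env.get_calibration(n))
o=env.observe();print(o["position"],o["eef_rot"],o["clock"])
```

```text
pics
workcell.py
top {'fx': 409.2281271225994, 'fy': 409.2281271225994, 'cx': 328.8555321528469, 'cy': 197.5327766441809, 'R': array([[-0.02699716, -0.99919286, -0.0297453 ],
       [-0.98734124,  0.03130579, -0.1554903 ],
       [ 0.156296  ,  0.02517096, -0.98738948]]), 't': array([0.06122466, 0.52012097, 0.81932123])}
side {'fx': 427.0604748590192, 'fy': 427.0604748590192, 'cx': 320.4556703318312, 'cy': 199.69085758536986, 'R': array([[-0.06362581, -0.99787083, -0.01433736],
       [-0.73776366,  0.05670591, -0.67267319],
       [ 0.67205397, -0.0322218 , -0.73980079]]), 't': array([0.07305814, 0.40051363, 0.58971127])}
[0.2574555  0.62326291 0.24106801] [ 1.94647759e-01  9.80872667e-01 -1.00031752e-03 -2.44217789e-04] 0.1
```

View pics/top0.png

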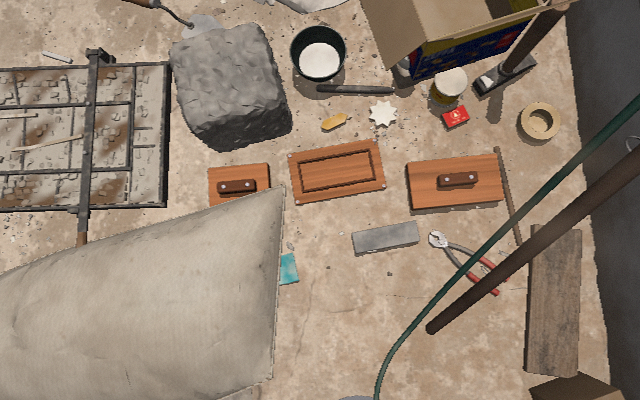

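View pics/side0.png

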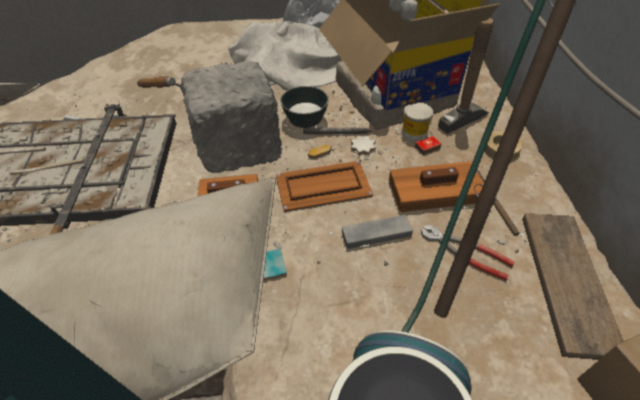

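The top view shows the short lid at about (238,186), the case at (337,171), the long lid at (455,182) and the whetstone at (385,237). A tarp's tip is near (283,187), and a leaning pole runs from about (430,330) to the upper right. The side view shows the same things, with the pole crossing in front of the long lid's right part.

Create h.py:
```python
import numpy as np, cv2
from workcell import env
C={n:env.get_calibration(n) for n in("top","side")}
def ray(n,uv):
    c=C[n];d=np.array([(uv[0]-c["cx"])/c["fx"],(uv[1]-c["cy"])/c["fy"],1.])
    return -c["R"].T@c["t"], c["R"].T@d
def plane(n,uv,z):
    o,d=ray(n,uv);return o+d*(z-o[2])/d[2]
def tri(a,b):
    (o1,d1),(o2,d2)=ray("top",a),ray("side",b)
    s=np.linalg.lstsq(np.c_[d1,-d2],o2-o1,rcond=None)[0]
    p,q=o1+s[0]*d1,o2+s[1]*d2
    return (p+q)/2,np.linalg.norm(p-q)
def proj(n,X):
    c=C[n];p=c["R"]@X+c["t"];return c["fx"]*p[0]/p[2]+c["cx"],c["fy"]*p[1]/p[2]+c["cy"]
```

Run:
```python
from h import *
np.set_printoptions(precision=3,suppress=True)
for nm,a,b in [("tarp tip",(283,187),(272,180)),("tarp low",(275,378),(254,350)),("pole end",(430,330),(444,313)),("cableL",(377,395),(408,328)),("box corner",(413,78),(378,125))]:
    print(nm,*tri(a,b))
for n in C: print(n,"cam",-C[n]["R"].T@C[n]["t"],"tcp px",proj(n,np.array([.258,.624,.242])))
t=cv2.imread("pics/top0.png");s=cv2.imread("pics/side0.png")
a=cv2.resize(t[120:270,200:520],None,fx=2.5,fy=2.5,interpolation=cv2.INTER_CUBIC)
cv2.imwrite("pics/ct.png",a[:, :800])
b=cv2.resize(s[140:260,190:510],None,fx=2.5,fy=2.5,interpolation=cv2.INTER_CUBIC)
cv2.imwrite("pics/cs.png",b)
for p in[(455,200),(340,195),(385,240),(360,290),(330,170),(455,179)]:print(p,t[p[1],p[0]],cv2.cvtColor(t,cv2.COLOR_BGR2HSV)[p[1],p[0]])
```

```text
tarp tip [0.541 0.139 0.075] 0.0013281636236907323
tarp low [0.175 0.158 0.081] 0.005347506365458056
pole end [ 0.245 -0.155  0.02 ] 0.0060864266140020825
cableL [ 0.161 -0.044  0.157] 0.03000468043560334
box corner [ 0.799 -0.142  0.002] 0.0228292161082348
top cam [0.387 0.024 0.892] tcp px (np.float64(-41.8108005246591), np.float64(356.55014001225146))
side cam [-0.096  0.069  0.707] tcp px (np.float64(-110.79644695200068), np.float64(262.3669879578727))
(455, 200) [ 82 122 183] [ 12 141 183]
(340, 195) [ 70 112 180] [ 11 156 180]
(385, 240) [133 139 143] [ 18  18 143]
(360, 290) [146 172 196] [ 16  65 196]
(330, 170) [ 71 110 169] [ 12 148 169]
(455, 179) [ 47  66 106] [ 10 142 106]
```

View pics/ct.png

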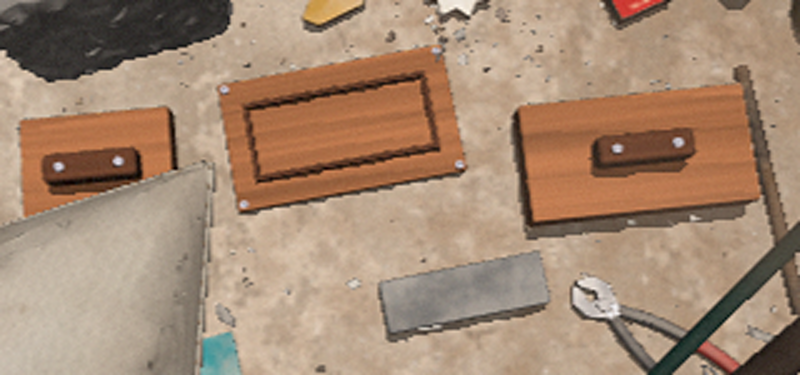

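View pics/cs.png

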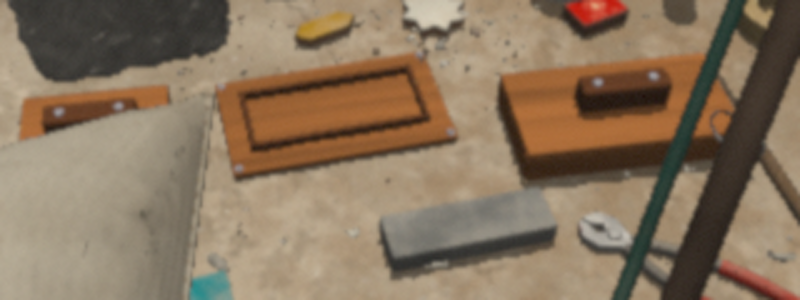

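The crops show the case board's corners, the curb, the stone's corners, and the bar on the long lid with its two screws. I can now triangulate these corners and the pole's line.

Run:
```python
from h import *
np.set_printoptions(precision=4,suppress=True)
T=lambda p:(p[0]/2.5+200-.3,p[1]/2.5+120-.3); S=lambda p:(p[0]/2.5+190-.3,p[1]/2.5+140-.3)
P={"case":([(219,88),(440,47),(466,171),(240,213)],[(217,88),(425,55),(457,138),(237,176)]),
"stone":([(380,283),(540,251),(548,303),(389,334)],[(381,219),(547,191),(555,228),(392,250)]),
"bar":([(593,140),(690,129),(693,155),(600,167)],[(578,77),(666,68),(670,86),(583,97)]),
"screws":([(617,148),(679,142)],[(597,83),(654,76)]),
"lid":([(515,107),(743,83),(758,199),(531,222)],[(500,77),(703,55),(0,0),(525,156)]),
"curbout":([(242,107),(422,72),(440,150),(258,183)],[(241,95),(408,68),(427,123),(250,151)])}
for k,(a,b) in P.items():
    print(k)
    for p,q in zip(a,b):
        if q!=(0,0): print("  tri",*tri(T(p),S(q)))
for k,z in(("case",.008),("stone",.022),("bar",.061),("lid",.035),("curbout",.015)):
    X=np.array([plane("top",T(p),z)[:2] for p in P[k][0]]);print(k,cv2.minAreaRect((X*1000).astype(np.float32)),X.mean(0))
# colour-mask check of top view
t=cv2.imread("pics/top0.png");h=cv2.cvtColor(t,cv2.COLOR_BGR2HSV)
m=((h[...,0]<20)&(h[...,1]>115)).astype(np.uint8)
m=cv2.morphologyEx(m,cv2.MORPH_OPEN,np.ones((3,3)))
for c in cv2.findContours(m,cv2.RETR_EXTERNAL,cv2.CHAIN_APPROX_NONE)[0]:
    if cv2.contourArea(c)<2500: continue
    u=cv2.minAreaRect(c)
    z=.008 if u[0][0]<400 else .035
    X=np.array([plane("top",p[0],z)[:2]*1000 for p in c],np.float32);print("mask",u[0],cv2.minAreaRect(X))
# pole: intersect image-line planes
def pl(n,a,b):
    o,d=ray(n,a);_,e=ray(n,b);w=np.cross(d,e);w/=np.linalg.norm(w);return w,w@o
w1,c1=pl("top",(430,328),(640,165));w2,c2=pl("side",(446,310),(565,0))
for z in(.02,.1,.2,.3,.4,.5):print("pole",z,np.linalg.solve(np.c_[w1[:2],w2[:2]].T,[c1-w1[2]*z,c2-w2[2]*z]))
w1,c1=pl("top",(470,263),(640,100));w2,c2=pl("side",(430,285),(535,20))
for z in(.05,.1,.2,.3,.4):print("cable",z,np.linalg.solve(np.c_[w1[:2],w2[:2]].T,[c1-w1[2]*z,c2-w2[2]*z]))
```

```text
case
  tri [0.6267 0.1368 0.0061] 0.0005986761289392341
  tri [ 0.6577 -0.0626  0.0049] 0.0021015500423456545
  tri [ 0.5439 -0.0783  0.0081] 0.0010378519599213664
  tri [0.5127 0.1189 0.0097] 0.0012441532594577435
stone
  tri [ 0.4475 -0.      0.0205] 9.126278164644445e-05
  tri [ 0.4707 -0.1401  0.0158] 0.00515172167498253
  tri [ 0.4266 -0.14    0.0218] 0.001010824338349296
  tri [ 0.4042 -0.0048  0.0354] 0.0013876645928708711
bar
  tri [ 0.5562 -0.1789  0.0638] 0.003137078768495638
  tri [ 0.5632 -0.2586  0.0619] 0.002383258488715687
  tri [ 0.5418 -0.2579  0.0612] 0.0007281193813258855
  tri [ 0.5344 -0.1812  0.0613] 0.001707020908279952
screws
  tri [ 0.5495 -0.1963  0.062 ] 0.0009556459249922375
  tri [ 0.5525 -0.2465  0.0637] 0.0009616382908127778
lid
  tri [ 0.5938 -0.1216  0.0322] 0.0019242189551243224
  tri [ 0.6085 -0.3148  0.032 ] 0.0017484669201829554
  tri [ 0.494  -0.127   0.0355] 0.0017709093258544489
curbout
  tri [0.6061 0.1146 0.0156] 0.0022669845387926295
  tri [ 0.6333 -0.044   0.0121] 0.00010403676140690864
  tri [ 0.5633 -0.0552  0.0092] 0.0036008659039667313

[... 565 characters left out ...]
236328125, 29.706024169921875), (71.69718933105469, 162.78895568847656), 9.327495574951172) [0.5847 0.0296]
mask (454.5307312011719, 180.7563018798828) ((549.388427734375, -219.83682250976562), (103.10999298095703, 196.30029296875), 4.214545249938965)
mask (336.1600036621094, 170.87998962402344) ((586.6143188476562, 29.42174530029297), (116.78314971923828, 202.90847778320312), 8.6062593460083)
pole 0.02 [ 0.2622 -0.1712]
pole 0.1 [ 0.3032 -0.1956]
pole 0.2 [ 0.3544 -0.2262]
pole 0.3 [ 0.4056 -0.2568]
pole 0.4 [ 0.4568 -0.2874]
pole 0.5 [ 0.508  -0.3179]
cable 0.05 [ 0.3064 -0.1514]
cable 0.1 [ 0.3381 -0.1722]
cable 0.2 [ 0.4016 -0.2138]
cable 0.3 [ 0.465  -0.2554]
cable 0.4 [ 0.5284 -0.297 ]
```

The case is at (0.5855, 0.0295) with yaw 8.8°, the stone at (0.437, -0.071) with yaw about 9.3°, and the long lid at (0.5495, -0.2195) with yaw about 4.5°. The triangulated heights agree with the text. The pole and cable pass to the right of the lid at azimuths of about -32° and -28°, so the arm has to stay on their left. I'll lift and cross over first.

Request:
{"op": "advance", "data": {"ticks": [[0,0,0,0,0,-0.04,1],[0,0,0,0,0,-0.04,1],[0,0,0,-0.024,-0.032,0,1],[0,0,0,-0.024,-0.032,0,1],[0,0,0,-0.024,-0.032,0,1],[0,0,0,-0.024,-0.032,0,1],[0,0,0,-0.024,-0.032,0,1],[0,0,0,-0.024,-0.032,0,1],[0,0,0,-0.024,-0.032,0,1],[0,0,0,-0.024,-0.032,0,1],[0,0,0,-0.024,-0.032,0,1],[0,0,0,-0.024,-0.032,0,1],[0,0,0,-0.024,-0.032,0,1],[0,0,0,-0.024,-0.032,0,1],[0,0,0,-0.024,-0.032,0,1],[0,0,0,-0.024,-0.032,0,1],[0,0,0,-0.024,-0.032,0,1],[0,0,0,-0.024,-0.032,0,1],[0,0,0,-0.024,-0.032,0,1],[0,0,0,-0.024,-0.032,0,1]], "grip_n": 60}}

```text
refused: ticks[0]: [0, 0, 0, 0, 0, -0.04, 1] is too long (schema: maxItems 3). Nothing was moved.
```

Refused on format, not on reach. It needs rows with the three-number parts in brackets of their own.

Request:
{"op": "advance", "data": {"ticks": [[[0,0,0],[0,0,-0.04],1],[[0,0,0],[0,0,-0.04],1],[[0,0,0],[-0.024,-0.032,0],1],[[0,0,0],[-0.024,-0.032,0],1],[[0,0,0],[-0.024,-0.032,0],1],[[0,0,0],[-0.024,-0.032,0],1],[[0,0,0],[-0.024,-0.032,0],1],[[0,0,0],[-0.024,-0.032,0],1],[[0,0,0],[-0.024,-0.032,0],1],[[0,0,0],[-0.024,-0.032,0],1],[[0,0,0],[-0.024,-0.032,0],1],[[0,0,0],[-0.024,-0.032,0],1],[[0,0,0],[-0.024,-0.032,0],1],[[0,0,0],[-0.024,-0.032,0],1],[[0,0,0],[-0.024,-0.032,0],1],[[0,0,0],[-0.024,-0.032,0],1],[[0,0,0],[-0.024,-0.032,0],1],[[0,0,0],[-0.024,-0.032,0],1],[[0,0,0],[-0.024,-0.032,0],1],[[0,0,0],[-0.024,-0.032,0],1]], "grip_n": 60}}

```text
clock: 1.77
position: [0.4367, -0.0755, 0.3221]
eef_rot: [0.195, 0.981, 0.0, 0.0]
force: [0.9, 0.7, -0.1]
gripper_width: 0.998
grip_force: 0.0
```

Request:
{"op": "advance", "data": {"ticks": [[[0,0,0.125],[0,0,0],1],[[0,0,0.125],[0,0,0],1],[[0,0,0.125],[0,0,0],1],[[0,0,0.125],[0,0,0],1],[[0,0,0.125],[0,0,0],1],[[0,0,0.125],[0,0,0],1],[[0,0,0.125],[0,0,0],1],[[0,0,0.125],[0,0,0],1],[[0,0,0.017],[0,0,0],1],[[0,0,0],[0,0,0],1]]}}

```text
clock: 2.6
position: [0.4368, -0.0734, 0.3219]
eef_rot: [0.647, 0.763, -0.0, -0.0]
force: [-0.0, -0.3, 0.4]
gripper_width: 1.0
grip_force: 0.0
```

Add to h.py:
```python
from scipy.spatial.transform import Rotation as Rn
def need(x,y,z,yaw):
    "tool-axes shift to (x,y,z) and turn about tool z so tool y points at azimuth yaw (deg)"
    o=env.observe();R=Rn.from_quat(o["eef_rot"]).as_matrix()
    a=np.degrees(np.arctan2(R[1,1],R[0,1]))
    print("clock",o["clock"],"pos",o["position"].round(4),"yaw",a.round(2),"z",R[:,2].round(3),"shift",(R.T@(np.array([x,y,z])-o["position"])).round(4),"rz",np.radians(a-yaw).round(4),"F",np.round(o["force"],1),"grip",o["grip_force"],o["gripper_width"],"q",np.round(o["joint_pos"],2))
```

Run:
```python
from h import *
need(.437,-.071,.016,9.2)
```

```text
clock 2.6 pos [ 0.4368 -0.0734  0.3219] yaw 9.42 z [-0.001  0.    -1.   ] shift [0.0023 0.0008 0.3059] rz 0.0038 F [-0.  -0.3  0.4] grip 0.0 1.0002421140269027 q [-0.22 -0.23  1.96 -0.    1.41 -0.39]
```

Request:
{"op": "advance", "data": {"ticks": [[[0,0,0],[0.002,0.001,0.04],1],[[0,0,0],[0,0,0.04],1],[[0,0,0],[0,0,0.04],1],[[0,0,0],[0,0,0.04],1],[[0,0,0],[0,0,0.04],1],[[0,0,0],[0,0,0.04],1],[[0,0,0],[0,0,0.03],1],[[0,0,0],[0,0,0.02],1],[[0,0,0],[0,0,0.01],1],[[0,0,0],[0,0,0.007],1],[[0,0,0],[0,0,0],1],[[0,0,0],[0,0,0],0.4],[[0,0,0],[0,0,0],0.4],[[0,0,0],[0,0,0],0.3],[[0,0,0],[0,0,0],0.3],[[0,0,0],[0,0,0],0.3],[[0,0,0],[0,0,0],0.3]], "grip_n": 60}}

```text
clock: 4.02
position: [0.4392, -0.0717, 0.017]
eef_rot: [0.647, 0.762, 0.001, 0.001]
force: [-1.5, -0.4, 6.4]
gripper_width: 0.508
grip_force: 63.0
```

Run:
```python
from h import *
need(.437,-.071,.015,9.2)
cv2.imwrite("pics/grip.png",cv2.resize(env.capture("side")[100:300,240:540],None,fx=2.5,fy=2.5))
```

```text
clock 4.0167 pos [ 0.4392 -0.0717  0.017 ] yaw 9.29 z [ 0.003 -0.001 -1.   ] shift [ 0.001  -0.0021  0.002 ] rz 0.0016 F [-1.5 -0.4  6.4] grip 63.02709460258484 0.5081666744892485 q [-0.22  0.1   2.27 -0.    0.77 -0.38]
```

View pics/grip.png

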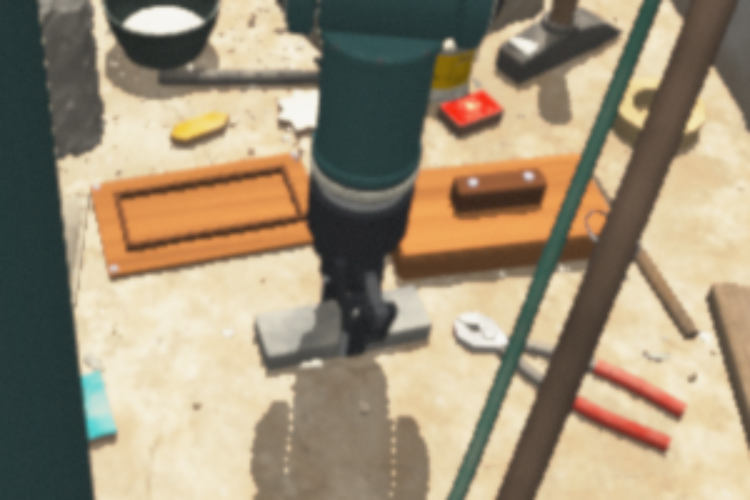

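The stone is gripped centrally at about crop (345,325), and the near finger seems to reach close to the stone's bottom edge. I'll lift a little and check how far the fingertips stand above the underside.

Request:
{"op": "advance", "data": {"ticks": [[[0,0,0],[0,0,-0.02],0.3],[[0,0,0],[0,0,-0.04],0.3],[[0,0,0],[0,0,-0.04],0.3],[[0,0,0],[0,0,0],0.3]], "grip_n": 80}}

```text
clock: 4.4
position: [0.4435, -0.0726, 0.1233]
eef_rot: [0.647, 0.762, 0.003, 0.006]
force: [2.8, 1.0, -2.1]
gripper_width: 0.498
grip_force: 86.2
```

Run:
```python
from h import *
need(.5855,.0295,.12,8.8)
s=env.capture("side")
cv2.imwrite("pics/lift.png",cv2.resize(s[170:270,310:450],None,fx=5,fy=5,interpolation=cv2.INTER_CUBIC))
```

```text
clock 4.4 pos [ 0.4435 -0.0726  0.1233] yaw 9.3 z [ 0.014 -0.003 -1.   ] shift [0.0778 0.1565 0.005 ] rz 0.0087 F [ 2.8  1.  -2.1] grip 86.15813970565796 0.4979367028390051 q [-0.22 -0.07  2.2   0.    0.99 -0.38]
```

View pics/lift.png

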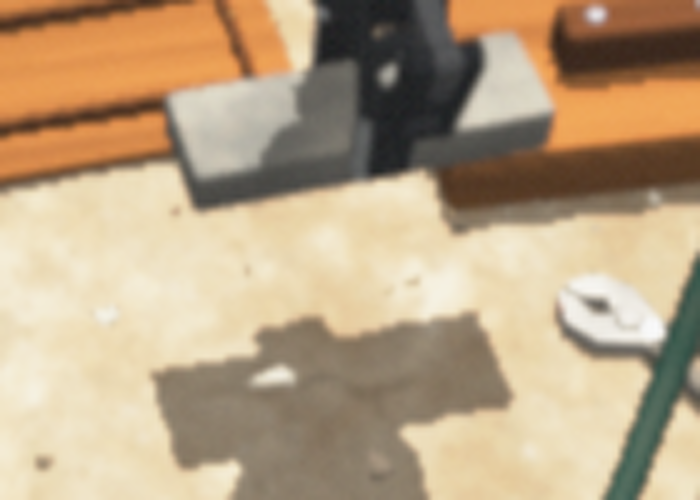

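Request:
{"op": "advance", "data": {"ticks": [[[0,0,0.009],[0.0156,0.0314,0],0.3],[[0,0,0],[0.0156,0.0314,0],0.3],[[0,0,0],[0.0156,0.0314,0],0.3],[[0,0,0],[0.0156,0.0314,0],0.3],[[0,0,0],[0.0156,0.0314,0],0.3],[[0,0,0],[0,0,0],0.3],[[0,0,0],[0,0,0],0.3],[[0,0,0],[0,0,0],0.3]]}}

```text
clock: 5.12
position: [0.5789, 0.03, 0.1132]
eef_rot: [0.651, 0.759, -0.002, -0.002]
force: [-0.4, -0.3, -3.8]
gripper_width: 0.503
grip_force: 86.0
```

Run:
```python
from h import *
need(.5855,.0295,.035,8.8)
cv2.imwrite("pics/hov.png",cv2.resize(env.capture("side")[120:270,220:440],None,fx=3.5,fy=3.5,interpolation=cv2.INTER_CUBIC))
```

```text
clock 5.1167 pos [0.5789 0.03   0.1132] yaw 8.81 z [-0.004 -0.    -1.   ] shift [-0.0015  0.0068  0.0781] rz 0.0002 F [-0.4 -0.3 -3.8] grip 86.03237986564636 0.5028564273326683 q [ 0.01  0.2   1.93 -0.    1.01 -0.14]
```

View pics/hov.png

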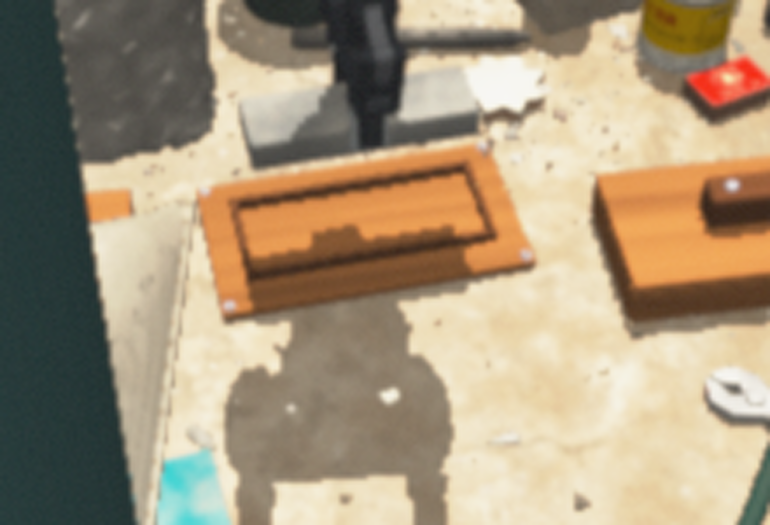

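The stone hangs level above the case, its front lower corners at crop (255,165) and (480,132). I'll check its centre against the tool.

Run:
```python
from h import *
S=lambda p:(p[0]/3.5+220-.3,p[1]/3.5+120-.3)
a,b=[plane("side",S(p),.096) for p in((255,165),(480,132))]
d=(a-b)[:2];m=(a+b)[:2]/2;L=np.linalg.norm(d);n=np.array([d[1],-d[0]])/L
print(a,b,L,"centre",m+n*.0225,np.degrees(np.arctan2(n[1],n[0])))
```

```text
[0.5552827  0.09461684 0.096     ] [ 0.57362024 -0.04206113  0.096     ] 0.13790262144412108 centre [0.58675166 0.02926978] 7.641514630910178
```

Request:
{"op": "advance", "data": {"ticks": [[[0,0,0],[-0.001,0.0068,0.03],0.3],[[0,0,0],[0,0,0.03],0.3],[[0,0,0],[0,0,0.015],0.3],[[0,0,0],[0,0,0],0.3],[[0,0,0],[0,0,0],0.3]]}}

```text
clock: 5.58
position: [0.5853, 0.0292, 0.0389]
eef_rot: [0.651, 0.759, -0.001, -0.001]
force: [-0.1, -0.7, -2.7]
gripper_width: 0.5
grip_force: 85.9
```

Run:
```python
from h import *
need(.5855,.0295,.027,8.8)
```

```text
clock 5.5833 pos [0.5853 0.0292 0.0389] yaw 8.71 z [-0.004 -0.    -1.   ] shift [0.0003 0.0003 0.0119] rz -0.0017 F [-0.1 -0.7 -2.7] grip 85.91771006584167 0.5004454773092804 q [ 0.01  0.3   1.96 -0.    0.88 -0.14]
```

Request:
{"op": "advance", "data": {"ticks": [[[0,0,0],[0,0,0.006],0.3],[[0,0,0],[0,0,0.004],0.3],[[0,0,0],[0,0,0.002],0.3],[[0,0,0],[0,0,0],0.3],[[0,0,0],[0,0,0],0.3]]}}

```text
clock: 6.0
position: [0.588, 0.03, 0.0288]
eef_rot: [0.651, 0.759, 0.0, 0.0]
force: [-0.5, -0.4, -3.3]
gripper_width: 0.5
grip_force: 86.1
```

Run:
```python
from h import *
need(.5855,.0295,.025,8.8)
```

```text
clock 6.0 pos [0.588  0.03   0.0288] yaw 8.77 z [ 0.001  0.    -1.   ] shift [-0.0001 -0.0026  0.0038] rz -0.0005 F [-0.5 -0.4 -3.3] grip 86.08620643615723 0.5004495643932483 q [ 0.01  0.32  1.97 -0.    0.86 -0.14]
```

Request:
{"op": "advance", "data": {"ticks": [[[0,0,0],[0,-0.001,0.002],0.3],[[0,0,0],[0,0,0.0015],0.3],[[0,0,0],[0,0,0],0.3],[[0,0,0],[0,0,0],0.3]]}}

```text
clock: 6.33
position: [0.5871, 0.0299, 0.0253]
eef_rot: [0.651, 0.759, 0.0, 0.0]
force: [-0.9, -0.3, 1.1]
gripper_width: 0.507
grip_force: 86.4
```

Run:
```python
from h import *
need(.5855,.0295,.025,8.8)
```

```text
clock 6.3333 pos [0.5871 0.0299 0.0253] yaw 8.77 z [ 0.001 -0.    -1.   ] shift [-0.0001 -0.0016  0.0003] rz -0.0005 F [-0.9 -0.3  1.1] grip 86.441570520401 0.5067248741643632 q [ 0.01  0.32  1.97 -0.    0.85 -0.14]
```

Contact: the force changed from -3.3 to +1.1 N. I'll release and rise, then look.

Request:
{"op": "advance", "data": {"ticks": [[[0,0,0],[0,0,0],0.55],[[0,0,0],[0,0,0],0.65],[[0,0,0],[0,0,-0.002],0.75],[[0,0,0],[0,0,-0.005],0.85],[[0,0,0],[0,0,-0.02],1],[[0,0,0],[0,0,-0.04],1],[[0,0,0],[0,0,-0.04],1],[[0,0,0],[0,0,-0.04],1],[[0,0,0],[0,0,0],1],[[0,0,0],[0,0,0],1]]}}

```text
clock: 7.17
position: [0.5898, 0.0298, 0.1767]
eef_rot: [0.651, 0.759, 0.003, 0.003]
force: [-0.4, 0.0, -0.6]
gripper_width: 1.0
grip_force: 0.0
```

Run:
```python
from h import *
need(.5495,-.2195,.2,4.5)
cv2.imwrite("pics/plc.png",cv2.resize(env.capture("side")[120:270,220:500],None,fx=2.8,fy=2.8,interpolation=cv2.INTER_CUBIC))
```

```text
clock 7.1667 pos [0.5898 0.0298 0.1767] yaw 8.76 z [ 0.009  0.    -1.   ] shift [-0.2403 -0.0776 -0.0236] rz 0.0744 F [-0.4  0.  -0.6] grip 0.0 1.0000703091826837 q [ 0.01  0.15  1.87 -0.    1.12 -0.14]
```

View pics/plc.png

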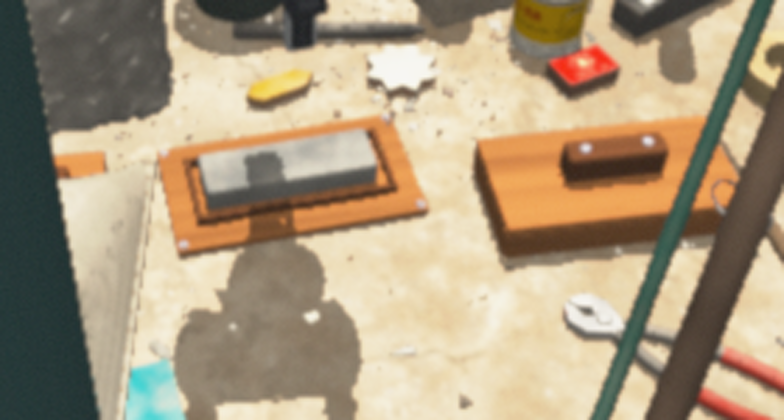

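The stone lies flat inside the curb, at crop (290,165), and is let go. The long lid's bar is at (613,155). I'll move over it, biased about 12 mm to the left to stay clear of the cable.

Request:
{"op": "advance", "data": {"ticks": [[[0,0,0],[-0.038,-0.0129,0],1],[[0,0,0],[-0.038,-0.0129,0],1],[[0,0,0],[-0.038,-0.0129,0],1],[[0,0,0],[-0.038,-0.0129,0],1],[[0,0,0],[-0.038,-0.0129,0],1],[[0,0,0],[-0.038,-0.0129,0],1],[[0,0,0.074],[0,0,0],1],[[0,0,0],[0,0,0],1],[[0,0,0],[0,0,0],1]]}}

```text
clock: 7.97
position: [0.5436, -0.207, 0.1697]
eef_rot: [0.679, 0.735, -0.0, -0.002]
force: [-0.2, -0.2, -0.7]
gripper_width: 0.999
grip_force: 0.0
```

Run:
```python
from h import *
need(.5485,-.2075,.055,4.5)
cv2.imwrite("pics/lidhov.png",cv2.resize(env.capture("top")[60:330,300:620],None,fx=2.2,fy=2.2,interpolation=cv2.INTER_CUBIC))
```

```text
clock 7.9667 pos [ 0.5436 -0.207   0.1697] yaw 4.54 z [-0.003  0.002 -1.   ] shift [-0.0011  0.0053  0.1147] rz 0.0008 F [-0.2 -0.2 -0.7] grip 0.0 0.9990882910667689 q [-0.41  0.15  1.88  0.    1.12 -0.49]
```

View pics/lidhov.png

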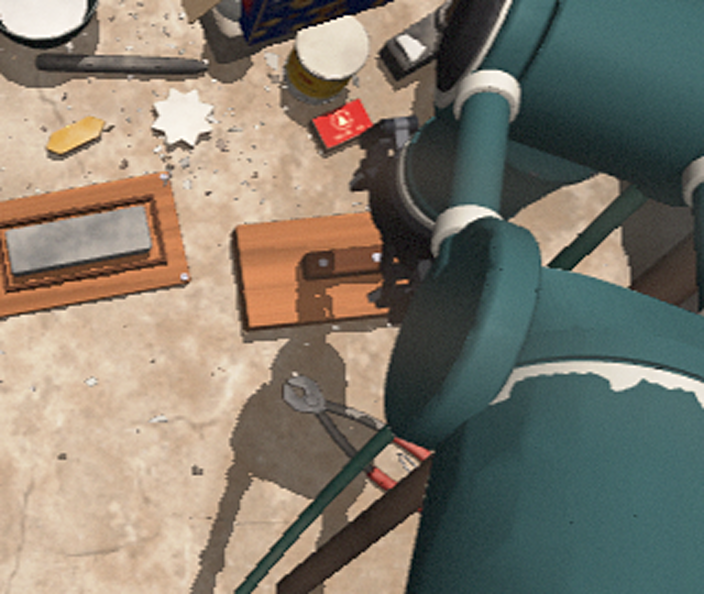

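The arm is over the bar, and the cable passes close to the right of the wrist, near crop (555,265). For more room I'll lean the wrist about 9° to the left about the closing axis. That keeps the pads flat on the bar.

Request:
{"op": "advance", "data": {"ticks": [[[0,-0.08,0],[0,0,0],1],[[0,-0.08,0],[0,0,0],1],[[0,0,0],[0,0,0],1],[[0,0,0],[0,0,0],1]]}}

```text
clock: 8.35
position: [0.5448, -0.2046, 0.1711]
eef_rot: [0.675, 0.734, -0.054, 0.057]
force: [0.2, 0.6, 0.6]
gripper_width: 1.002
grip_force: 0.0
```

Run:
```python
from h import *
need(.549,-.2085,.052,4.5)
```

```text
clock 8.35 pos [ 0.5448 -0.2046  0.1711] yaw 4.83 z [ 0.012 -0.157 -0.988] shift [0.0145 0.0041 0.1182] rz 0.0057 F [0.2 0.6 0.6] grip 0.0 1.0021428734542988 q [-0.32  0.11  1.93 -0.17  1.05 -0.32]
```

Request:
{"op": "advance", "data": {"ticks": [[[0,0,0],[0.004,0.002,0.03],1],[[0,0,0],[0.004,0.002,0.03],1],[[0,0,0],[0.004,0,0.03],1],[[0,0,0],[0.002,0,0.015],1],[[0,0,0],[0,0,0],1],[[0,0,0],[0,0,0],1]]}}

```text
clock: 8.85
position: [0.5484, -0.2095, 0.0648]
eef_rot: [0.676, 0.732, -0.055, 0.057]
force: [0.1, 0.8, 0.4]
gripper_width: 0.999
grip_force: 0.0
```

Run:
```python
from h import *
need(.549,-.2085,.052,4.5)
```

```text
clock 8.85 pos [ 0.5484 -0.2095  0.0648] yaw 4.55 z [ 0.01  -0.157 -0.988] shift [0.003  0.0007 0.0125] rz 0.0009 F [0.1 0.8 0.4] grip 0.0 0.9990834216850754 q [-0.32  0.24  2.   -0.19  0.85 -0.28]
```

Request:
{"op": "advance", "data": {"ticks": [[[0,0,0],[0.002,0,0.008],1],[[0,0,0],[0.001,0,0.005],1],[[0,0,0],[0,0,0],0.5],[[0,0,0],[0,0,0],0.3],[[0,0,0],[0,0,0],0.2],[[0,0,0],[0,0,0],0.1],[[0,0,0],[0,0,0],0.1],[[0,0,0],[0,0,0],0.1],[[0,0,0],[0,0,0],0.1]], "grip_n": 100}}

```text
clock: 9.6
position: [0.5498, -0.2091, 0.0535]
eef_rot: [0.676, 0.732, -0.054, 0.059]
force: [-2.1, 1.5, 4.6]
gripper_width: 0.256
grip_force: 101.1
```

Run:
```python
from h import *
need(.549,-.2085,.052,4.5)
```

```text
clock 9.6 pos [ 0.5498 -0.2091  0.0535] yaw 4.53 z [ 0.014 -0.159 -0.987] shift [ 0.0009 -0.0008  0.0014] rz 0.0005 F [-2.1  1.5  4.6] grip 101.14006161689758 0.2564488006566058 q [-0.32  0.26  2.   -0.2   0.83 -0.27]
```

Request:
{"op": "advance", "data": {"ticks": [[[0,0,0],[-0.003,0,-0.02],0.1],[[0,0,0],[-0.0055,0,-0.035],0.1],[[0,0,0],[-0.0055,0,-0.035],0.1],[[0,0,0],[-0.0055,0,-0.035],0.1],[[0,0,0],[0,0,0],0.1],[[0,0,0],[0,0,0],0.1]]}}

```text
clock: 10.1
position: [0.5505, -0.2087, 0.1815]
eef_rot: [0.677, 0.732, -0.053, 0.061]
force: [0.6, 0.8, -3.7]
gripper_width: 0.254
grip_force: 100.3
```

Run:
```python
from h import *
need(.586,.045,.18,8.8)
```

```text
clock 10.1 pos [ 0.5505 -0.2087  0.1815] yaw 4.52 z [ 0.017 -0.16  -0.987] shift [ 0.2472  0.0553 -0.0386] rz -0.0746 F [ 0.6  0.8 -3.7] grip 100.29505848884583 0.25382316269105343 q [-0.32  0.11  1.91 -0.17  1.06 -0.32]
```

Request:
{"op": "advance", "data": {"ticks": [[[0,0,0],[0.0348,0.0079,-0.0055],0.1],[[0,0,0],[0.0348,0.0079,-0.0055],0.1],[[0,0,0],[0.0348,0.0079,-0.0055],0.1],[[0,0,0],[0.0348,0.0079,-0.0055],0.1],[[0,0,0],[0.0348,0.0079,-0.0055],0.1],[[0,0,0],[0.0348,0.0079,-0.0055],0.1],[[0,0,0],[0.0348,0.0079,-0.0055],0.1],[[-0.012,0,-0.074],[0,0,0],0.1],[[0,0,0],[0,0,0],0.1],[[0,0,0],[0,0,0],0.1]]}}

```text
clock: 10.93
position: [0.5825, 0.0419, 0.1752]
eef_rot: [0.649, 0.757, -0.054, 0.059]
force: [-0.2, 0.4, -3.7]
gripper_width: 0.257
grip_force: 100.1
```

Run:
```python
from h import *
need(.585,.04,.08,8.8)
for n in C: cv2.imwrite(f"pics/lc_{n}.png",env.capture(n))
s=cv2.imread("pics/lc_side.png")
cv2.imwrite("pics/lc.png",cv2.resize(s[60:250,190:430],None,fx=3,fy=3,interpolation=cv2.INTER_CUBIC))
```

```text
clock 10.9333 pos [0.5825 0.0419 0.1752] yaw 8.78 z [ 0.019 -0.158 -0.987] shift [0.013  0.0027 0.0943] rz -0.0003 F [-0.2  0.4 -3.7] grip 100.09210109710693 0.2566887814275476 q [ 0.12  0.15  1.88 -0.18  1.12  0.05]
```

View pics/lc.png

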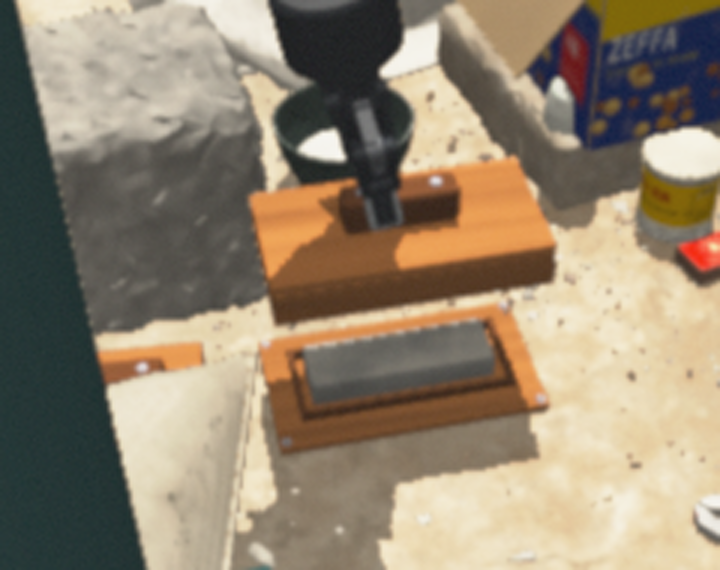

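The lid hangs level over the case, its top corners at crop (252,197), (515,158), (553,243) and (270,290). The stone is still seated. Next I'll measure the lid's centre relative to the TCP.

Run:
```python
from h import *
S=lambda p:(p[0]/3+190-.3,p[1]/3+60-.3)
X=np.array([plane("side",S(p),.157)[:2] for p in((252,197),(515,158),(553,243),(270,290))])
print(X,cv2.minAreaRect((X*1000).astype(np.float32)))
Y=np.array([plane("side",S(p),.122)[:2] for p in((277,320),(553,280))]);print(Y,Y.mean(0))
t=cv2.imread("pics/lc_top.png");h=cv2.cvtColor(t,cv2.COLOR_BGR2HSV)
m=((h[...,0]<20)&(h[...,1]>115)).astype(np.uint8)
for c in cv2.findContours(m,cv2.RETR_EXTERNAL,cv2.CHAIN_APPROX_NONE)[0]:
    if cv2.contourArea(c)>1500:
        print(cv2.boundingRect(c)); print("top",cv2.minAreaRect(np.array([plane("top",p[0],.157)[:2]*1000 for p in c],np.float32)))
```

```text
[[ 0.61838415  0.1286285 ]
 [ 0.647698   -0.05776937]
 [ 0.55295228 -0.07084525]
 [ 0.52144608  0.11615692]] ((584.572021484375, 29.193748474121094), (97.69861602783203, 191.42848205566406), 8.937413215637207)
[[ 0.53058922  0.11447903]
 [ 0.5555572  -0.07399673]] [0.54307321 0.02024115]
(335, 120, 57, 75)
top ((577.1177368164062, -22.069190979003906), (129.2491912841797, 92.11688232421875), 8.102071762084961)
```

Request:
{"op": "advance", "data": {"ticks": [[[0,0,0],[0.0045,0.001,0.032],0.1],[[0,0,0],[0.0045,0.001,0.032],0.1],[[0,0,0],[0.004,0,0.025],0.1],[[0,0,0],[0.0015,0,0.01],0.1],[[0,0,0],[0,0,0],0.1],[[0,0,0],[0,0,0],0.1]]}}

```text
clock: 11.53
position: [0.5867, 0.0398, 0.0781]
eef_rot: [0.649, 0.756, -0.052, 0.06]
force: [-0.0, 0.7, -2.7]
gripper_width: 0.25
grip_force: 99.9
```

Run:
```python
from h import *
need(.585,.0405,.0615,8.8)
```

```text
clock 11.5333 pos [0.5867 0.0398 0.0781] yaw 8.73 z [ 0.023 -0.158 -0.987] shift [ 0.0036 -0.0016  0.0162] rz -0.0013 F [-0.   0.7 -2.7] grip 99.8674213886261 0.25010951809559406 q [ 0.12  0.26  1.95 -0.2   0.94  0.08]
```

Request:
{"op": "advance", "data": {"ticks": [[[0,0,0],[0.0015,-0.001,0.007],0.1],[[0,0,0],[0.001,0,0.005],0.1],[[0,0,0],[0,0,0],0.1],[[0,0,0],[0,0,0],0.1]]}}

```text
clock: 11.87
position: [0.5861, 0.0412, 0.0665]
eef_rot: [0.649, 0.757, -0.052, 0.061]
force: [-0.0, 0.5, -3.4]
gripper_width: 0.256
grip_force: 100.0
```

Run:
```python
from h import *
need(.585,.0405,.0615,8.8)
```

```text
clock 11.8667 pos [0.5861 0.0412 0.0665] yaw 8.82 z [ 0.025 -0.157 -0.987] shift [ 0.0003 -0.0012  0.005 ] rz 0.0004 F [-0.   0.5 -3.4] grip 100.04043102264404 0.256078297695137 q [ 0.12  0.27  1.96 -0.2   0.92  0.09]
```

Request:
{"op": "advance", "data": {"ticks": [[[0,0,0],[0.0005,0,0.003],0.1],[[0,0,0],[0.0003,0,0.002],0.1],[[0,0,0],[0,0,0],0.1],[[0,0,0],[0,0,0],0.1]]}}

```text
clock: 12.2
position: [0.5865, 0.0413, 0.0616]
eef_rot: [0.649, 0.757, -0.051, 0.061]
force: [0.4, 1.0, -0.3]
gripper_width: 0.252
grip_force: 100.5
```

Run:
```python
from h import *
need(.585,.0405,.0615,8.8)
```

```text
clock 12.2 pos [0.5865 0.0413 0.0616] yaw 8.83 z [ 0.026 -0.157 -0.987] shift [-0.0006 -0.0016  0.0002] rz 0.0006 F [ 0.4  1.  -0.3] grip 100.46769261360168 0.2519759795608089 q [ 0.12  0.28  1.96 -0.2   0.91  0.09]
```

The lid touches down at the board's height. If it were resting on the curb it would be 7 mm higher. I'll open and back away along the tool axis.

Request:
{"op": "advance", "data": {"ticks": [[[0,0,0],[0,0,0.001],0.1],[[0,0,0],[0,0,0],0.35],[[0,0,0],[0,0,0],0.5],[[0,0,0],[0,0,0],0.7],[[0,0,0],[0,0,0],0.9],[[0,0,0],[0,0,-0.005],1],[[0,0,0],[0,0,-0.02],1],[[0,0,0],[0,0,-0.04],1],[[0,0,0],[0,0,-0.04],1],[[0,0,0],[0,0,-0.04],1],[[0,0,0],[0,0,-0.03],1],[[0,0,0],[0,0,0],1],[[0,0,0],[0,0,0],1]]}}

```text
clock: 13.28
position: [0.5834, 0.0691, 0.2363]
eef_rot: [0.649, 0.757, -0.049, 0.063]
force: [0.0, -0.7, -1.0]
gripper_width: 0.997
grip_force: 0.0
```

Run:
```python
from h import *
need(.585,.0405,.0615,8.8)
for n in C: cv2.imwrite(f"pics/end_{n}.png",env.capture(n))
a=cv2.imread("pics/top0.png")
for n in C:
    t=cv2.imread(f"pics/end_{n}.png");h=cv2.cvtColor(t,cv2.COLOR_BGR2HSV)
    m=((h[...,0]<20)&(h[...,1]>115)).astype(np.uint8)
    m=cv2.morphologyEx(m,cv2.MORPH_OPEN,np.ones((3,3)))
    for c in cv2.findContours(m,cv2.RETR_EXTERNAL,cv2.CHAIN_APPROX_NONE)[0]:
        r=cv2.boundingRect(c)
        if cv2.contourArea(c)>800: print(n,r,[np.round(v,1) for v in cv2.minAreaRect(np.array([plane(n,p[0],.043)[:2]*1000 for p in c],np.float32))])
```

```text
clock 13.2833 pos [0.5834 0.0691 0.2363] yaw 8.85 z [ 0.031 -0.156 -0.987] shift [-0.0003 -0.004   0.1771] rz 0.0009 F [ 0.  -0.7 -1. ] grip 0.0 0.9967819053002285 q [ 0.17  0.1   1.81 -0.17  1.23  0.07]
top (315, 137, 70, 62) [array([584.7,   2. ]), array([115.1, 139.2]), np.float64(8.6)]
side (277, 152, 93, 58) [array([573. ,  31.5]), array([154.5, 199.5]), np.float64(8.3)]
```

Request:
{"op": "advance", "data": {"ticks": [[[0,0,0],[-0.038,-0.01,-0.006],1],[[0,0,0],[-0.038,-0.01,-0.006],1],[[0,0,0],[-0.038,-0.01,-0.006],1],[[0,0,0],[-0.038,-0.01,-0.006],1],[[0,0,0],[-0.038,-0.01,-0.006],1],[[0,0,0],[0,0,0],1],[[0,0,0],[0,0,0],1]]}}

```text
clock: 13.97
position: [0.5591, -0.1219, 0.291]
eef_rot: [0.65, 0.756, -0.053, 0.06]
force: [0.7, 0.8, 0.1]
gripper_width: 1.001
grip_force: 0.0
```

Run:
```python
from h import *
sc={}
for n in C:
    t=env.capture(n);cv2.imwrite(f"pics/end2_{n}.png",t);h=cv2.cvtColor(t,cv2.COLOR_BGR2HSV)
    u,v=proj(n,np.array([.5855,.0295,.069]));u,v=int(u),int(v)
    m=((h[...,0]<20)&(h[...,1]>115)).astype(np.uint8);m=cv2.morphologyEx(m,cv2.MORPH_OPEN,np.ones((3,3)))
    for c in cv2.findContours(m,cv2.RETR_EXTERNAL,cv2.CHAIN_APPROX_NONE)[0]:
        if cv2.contourArea(c)>1500: print(n,cv2.boundingRect(c))
    # screws: bright, unsaturated spots on the bar
    w=((h[...,1]<75)&(h[...,2]>130)).astype(np.uint8);b=np.zeros_like(w);b[v-12:v+13,u-30:u+31]=1
    k,_,st,ce=cv2.connectedComponentsWithStats(w*b);sc[n]=sorted(tuple(c) for c,s in zip(ce[1:],st[1:]) if s[4]>=2)
    print(n,(u,v),sc[n])
if all(len(x)==2 for x in sc.values()):
    for p,q in zip(sc["top"],sc["side"]): print(tri(p,q))
```

```text
top (208, 163, 62, 43)
top (288, 138, 80, 66)
top (335, 164) [(np.float64(323.8666666666667), np.float64(165.2)), (np.float64(347.75), np.float64(160.625)), (np.float64(362.4923076923077), np.float64(171.52307692307693))]
side (277, 152, 93, 58)
side (322, 164) [(np.float64(299.24626865671644), np.float64(155.67164179104478)), (np.float64(311.6666666666667), np.float64(164.75)), (np.float64(334.2), np.float64(161.0)), (np.float64(335.6521739130435), np.float64(152.93478260869566))]
```

Run:
```python
from h import *
a=tri((323.87,165.2),(311.67,164.75));b=tri((347.75,160.63),(334.2,161.0))
d=a[0]-b[0];print(a,b,(a[0]+b[0])/2,np.degrees(np.arctan2(-d[0],d[1])))
```

```text
(array([0.58453817, 0.05382204, 0.07167881]), np.float64(0.00043650819197295376)) (array([0.59241789, 0.00426579, 0.07188857]), np.float64(2.4950523443698976e-06)) [0.58847803 0.02904391 0.07178369] 9.03471706751627
```

The screws now stand 9 mm higher than they did on the bench. The board accounts for 8 mm, so the lid is level and down, centred within 3 mm. I'm handing in.

```bash
python3 -c "
from workcell import env
print(env.hand_in())"
```

```text
the job is handed in; nothing more can be done
None
```

The whetstone is in its seat and the long lid is closed over it. By camera the lid is level, at board height and centred to about 3 mm; I left the short lid alone, and the job was handed in at about 14 s with no verdict returned.

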